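# Bolt down the marker rack and clip the markers in

## Robot

A 6-joint arm with a two-finger parallel gripper is mounted at the origin on the work surface. World frame = base frame: x ahead of the robot, y to its left, z up, the work surface at z = 0. Lengths are in mm, angles in rad, forces in N, time in s.
With the tool pointing down it reaches from about 275 to 750 mm from the base axis. Payload 10.2 kg.
Tool frame: the origin (TCP) lies midway between the tips of the shut fingers; the grasp point (between the pads) lies 19 mm behind it; z points along the fingers, y is the line along which they close (so a half turn about z gives the same grasp; the last joint's range is limited). The gripper opens to 85 mm and grips with 20 to 120 N. Pads are 22 mm wide; open, the fingers measure 114 mm over their backs; the gripper's body (76 mm by 85 mm) begins 54 mm behind the grasp point. The pads swing forward as they close: fully open they stand 13 mm farther back than shut.
Start: joints at [-1.375, 0.313, 1.498, -0, 1.331, -0.223], TCP at [213.487, -479.64, 231.294] pointing down, gripper open.
Joint ranges: [-2.94, 2.94], [-0.97, 2.17], [0.19, 2.56], [-1.23, 4.37], [0.02, 3.11], [-2.88, 2.88]. Speed limits (rad/s): [2.39, 2.39, 3.01, 3.14, 3.14, 3.14].

## Interface

Orientations are given as a unit quaternion [w, x, y, z].
In Python, from rig import ctrl gives the robot as it stands.
- The arm moves only by the tool send_rows, never from a script. Its argument "targets" is a list of rows, each an object with "offset": the shift along the world's x, y, z in cm, a list of three; "spin": the turn about the world's z in rad. A call has 1 to 8 rows; each row is the pose to reach, as a shift and turn from the pose commanded when the call began; what a row does not reach only later rows make up. A row lasts 1/12 s, in which the tool goes at most 41.7 mm and 7.16 degrees, less where a joint would pass 70% of its speed; a pose out of reach is approached as far as the arm can. A call with a gripper value outside its range is refused whole. "grip" is the opening, from 0 (shut) to 1 (fully open), set as the call begins (left out, the last holds). The fingers move at their own pace and stop on an object; "squeeze" is the grip in N (left out, the last holds). Time passes only in rows, so rows that repeat a pose let the fingers close. It gives the time, the measured TCP pose, the force, the opening and the grip force at its end, in the units of the state.
- ctrl.sense(): the state, without advancing time (a new reading comes with each control period).
- ctrl.capture(name): name is "scene" or "top" or "wrist"; returns (picture, depth): 420x560x3 uint8, red, green, blue; 420x560 float32, mm along the optical axis (not along the pixel's ray), 0 where there is no reading.
- ctrl.calibration(name): a dict with "fx", "fy", "cx", "cy" (pixels), "view" (4x4, takes a point from world to camera coordinates); the wrist camera has in their place "mount" (4x4, takes a point from camera to tool coordinates, whose origin is the TCP and whose axes are the flange's). Camera axes: x right, y down, z forward; pixel columns grow to the right and rows downward; lengths in mm; the calibration is good to about 2 mm. A picture is of the moment at which its call begins: read the wrist's pose just before it. calibration takes no time and is no camera call.
- ctrl.finish_job(): hands the job in; it is judged then, once.
Trained networks look in the newest picture that a camera, given by its name, has taken for a name from the list of things; names that differ only in an ending like _2 or _b are one class to them, and where a whole thing is asked for, a point or a joint stands for the part that bears it (a point fixed in the world has none). Each returns a list of dicts, best first, with "conf" (0 to 1); they miss things now and then, are a little off and sometimes report something else, mostly with a low value. They report only what shows in the picture. A call takes as long as a camera call. They do not tell look-alikes from the thing itself.
- ctrl.search_frame(camera, query): "box" ([left, top, right, bottom] in pixels, round what is visible of it).
- ctrl.place_of(camera, query): "uv" ([column, row] in pixels: a listed point, or the origin of a listed thing).
The state is a dict: "time_s": time; "joints": joint angles; "dq": joint speeds; "tau": joint torques, N m; "eef_pos": TCP position; "ee_rot": TCP orientation; "force": force on the tool from outside, world axes, zero at the start; "wrist_torque": the same for the moment, N m; "grip_width": opening from 0.0 (shut) to 1.0 (fully open); "grip_force": force on a finger pad.
Only numpy, scipy, OpenCV 4.12 (cv2) and the standard library are available. Lean on these libraries where they do the work, as an engineer would, in place of code of your own. Each camera call takes 0.05 s, during which the arm holds its last target. There are 200 camera calls.

## Task

Fasten the marker rack to the study table: turn its captive knobs clockwise to their end stops, the middle one first and then the two outer ones. When all three are tight, press every marker lying on the table down into a clip place of its own (any place) until it snaps fully home in both clips, its square collar between them; leave the rabbit and the pencil holder undisturbed.

Things in the scene. Friction and masses are not known exactly. Their poses are not given: they have to be found in the camera images.
- rack: The marker rack: a wooden board 220 (x) x 280 (y) x 16 mm lying immovable on the table. Origin on the table under the board (it spans -105 to +115 mm in rack x). Rack x runs along the clipped markers, away from the robot at yaw 0; rack y runs along the rail to the left. Knob row at rack x = -70 mm, clip row at rack x = +40 mm, up to 55 mm above the table.
- seat0 (a point): Clip place 0 (rightmost; the four are at rack y = -99, -33, 33, 99 mm). The point is where a marker's centre lies when snapped home, 48 mm above the table; axes as the rack's. A place is a pair of steel spring clips 35 mm before and behind the point along rack x, each 12 mm long, open upward. A saddle under each clip stops the barrel.
- seat1 (a point): Clip place 1, like seat0. Each clip has two round sprung lips, 13 mm apart at rest, their middle 6.5 mm above the point; the jaws reach 14 mm out to each side and yield sideways. Pressing a marker straight down takes about 6 to 12 N over 14 mm of travel, from lying on the lips to home.
- seat2 (a point): Clip place 2, like seat0. Between its two clips 58 mm (along rack x) is free for fingers, down to the board top 16 mm above the table; only the jaws' thin feet lie there, 12 mm beside the centre line and up to 7 mm over the board.
- seat3 (a point): Clip place 3 (leftmost), like seat0.
- knob_mid (a joint): Angle of the middle knob (rack y = 0), a captive bolt knob on an upright axis; grows clockwise seen from above. Starts at 0.3 to 1.2 rad; end stop (tight) at 2.8 rad. Stays where left (friction 0.06 N m), does not rise or sink. At the stop its wing lies along rack y, over the two white ticks; at angle q it is turned counter-clockwise from rack y by 2.8 - q.
- knob_mid_top (a point): Top centre of the wing of the middle knob (rack y = 0), 56 mm above the table. The wing is 42 mm long, 12 mm thick and 28 mm high, standing on a round hub 38 mm across whose top is 28 mm above the table.
- knob_left (a joint): Angle of the left knob (rack y = +90 mm), a captive bolt knob on an upright axis; grows clockwise seen from above. Starts at 0.3 to 1.2 rad; end stop (tight) at 2.8 rad. Stays where left (friction 0.06 N m), does not rise or sink. At the stop its wing lies along rack y, over the two white ticks; at angle q it is turned counter-clockwise from rack y by 2.8 - q.
- knob_left_top (a point): Top centre of the wing of the left knob (rack y = +90 mm), 56 mm above the table. The wing is 42 mm long, 12 mm thick and 28 mm high, standing on a round hub 38 mm across whose top is 28 mm above the table.
- knob_right (a joint): Angle of the right knob (rack y = -90 mm), a captive bolt knob on an upright axis; grows clockwise seen from above. Starts at 0.3 to 1.2 rad; end stop (tight) at 2.8 rad. Stays where left (friction 0.06 N m), does not rise or sink. At the stop its wing lies along rack y, over the two white ticks; at angle q it is turned counter-clockwise from rack y by 2.8 - q.
- knob_right_top (a point): Top centre of the wing of the right knob (rack y = -90 mm), 56 mm above the table. The wing is 42 mm long, 12 mm thick and 28 mm high, standing on a round hub 38 mm across whose top is 28 mm above the table.
- marker0: A marker: round barrel 18 mm thick, 130 mm long with rounded ends along its own x, with a square anti-roll collar 20 x 20 mm, 34 mm long, round its middle; 35 g. Origin at its centre (10 mm above the table when lying). It lies on a flat of the collar, any of the four. The markers are alike; three or four are present.
- marker1: A marker: round barrel 18 mm thick, 130 mm long with rounded ends along its own x, with a square anti-roll collar 20 x 20 mm, 34 mm long, round its middle; 35 g. Origin at its centre (10 mm above the table when lying). It lies on a flat of the collar, any of the four. The markers are alike; three or four are present.
- marker2: A marker: round barrel 18 mm thick, 130 mm long with rounded ends along its own x, with a square anti-roll collar 20 x 20 mm, 34 mm long, round its middle; 35 g. Origin at its centre (10 mm above the table when lying). It lies on a flat of the collar, any of the four. The markers are alike; three or four are present.
- marker3: A marker: round barrel 18 mm thick, 130 mm long with rounded ends along its own x, with a square anti-roll collar 20 x 20 mm, 34 mm long, round its middle; 35 g. Origin at its centre (10 mm above the table when lying). It lies on a flat of the collar, any of the four. The markers are alike; three or four are present.
- holder: Pencil holder, a plastic cylinder 76 mm wide and 105 mm high on a turning base 84 mm wide, pencils up to 195 mm high; origin under its centre. Not to be disturbed.
- rabbit: White ceramic rabbit figurine, about 62 mm wide, 108 mm high; origin under its centre. Not to be disturbed.
There are look-alikes about, which are no part of the job. What is shaped like the marker1 but blue, red or turquoise is not meant.

How it is judged (in metres and radians):
On the way, in this order (a step that is already met when the one before it is completed fails the run):
1. the middle knob is tight at its end stop (value of joint knob_mid above 2.68 rad), for 0.2 s.
2. both outer knobs are tight at their end stops (value of joint each of knob_mid, knob_left, knob_right above 2.68 rad), for 0.2 s.
3. every marker is snapped home in a clip place (((x of marker0 in the frame of seat0 between -0.014 and 0.014 m and y of marker0 in the frame of seat0 between -0.004 and 0.004 m and z of marker0 in the frame of seat0 between -0.004 and 0.004 m and angle between the x axis of marker0 and the x axis of rack, either way round below 0.1 rad) or (x of marker0 in the frame of seat1 between -0.014 and 0.014 m and y of marker0 in the frame of seat1 between -0.004 and 0.004 m and z of marker0 in the frame of seat1 between -0.004 and 0.004 m and angle between the x axis of marker0 and the x axis of rack, either way round below 0.1 rad) or (x of marker0 in the frame of seat2 between -0.014 and 0.014 m and y of marker0 in the frame of seat2 between -0.004 and 0.004 m and z of marker0 in the frame of seat2 between -0.004 and 0.004 m and angle between the x axis of marker0 and the x axis of rack, either way round below 0.1 rad) or (x of marker0 in the frame of seat3 between -0.014 and 0.014 m and y of marker0 in the frame of seat3 between -0.004 and 0.004 m and z of marker0 in the frame of seat3 between -0.004 and 0.004 m and angle between the x axis of marker0 and the x axis of rack, either way round below 0.1 rad)) and ((x of marker1 in the frame of seat0 between -0.014 and 0.014 m and y of marker1 in the frame of seat0 between -0.004 and 0.004 m and z of marker1 in the frame of seat0 between -0.004 and 0.004 m and angle between the x axis of marker1 and the x axis of rack, either way round below 0.1 rad) or (x of marker1 in the frame of seat1 between -0.014 and 0.014 m and y of marker1 in the frame of seat1 between -0.004 and 0.004 m and z of marker1 in the frame of seat1 between -0.004 and 0.004 m and angle between the x axis of marker1 and the x axis of rack, either way round below 0.1 rad) or (x of marker1 in the frame of seat2 between -0.014 and 0.014 m and y of marker1 in the frame of seat2 between -0.004 and 0.004 m and z of marker1 in the frame of seat2 between -0.004 and 0.004 m and angle between the x axis of marker1 and the x axis of rack, either way round below 0.1 rad) or (x of marker1 in the frame of seat3 between -0.014 and 0.014 m and y of marker1 in the frame of seat3 between -0.004 and 0.004 m and z of marker1 in the frame of seat3 between -0.004 and 0.004 m and angle between the x axis of marker1 and the x axis of rack, either way round below 0.1 rad)) and ((x of marker2 in the frame of seat0 between -0.014 and 0.014 m and y of marker2 in the frame of seat0 between -0.004 and 0.004 m and z of marker2 in the frame of seat0 between -0.004 and 0.004 m and angle between the x axis of marker2 and the x axis of rack, either way round below 0.1 rad) or (x of marker2 in the frame of seat1 between -0.014 and 0.014 m and y of marker2 in the frame of seat1 between -0.004 and 0.004 m and z of marker2 in the frame of seat1 between -0.004 and 0.004 m and angle between the x axis of marker2 and the x axis of rack, either way round below 0.1 rad) or (x of marker2 in the frame of seat2 between -0.014 and 0.014 m and y of marker2 in the frame of seat2 between -0.004 and 0.004 m and z of marker2 in the frame of seat2 between -0.004 and 0.004 m and angle between the x axis of marker2 and the x axis of rack, either way round below 0.1 rad) or (x of marker2 in the frame of seat3 between -0.014 and 0.014 m and y of marker2 in the frame of seat3 between -0.004 and 0.004 m and z of marker2 in the frame of seat3 between -0.004 and 0.004 m and angle between the x axis of marker2 and the x axis of rack, either way round below 0.1 rad)) and ((x of marker3 in the frame of seat0 between -0.014 and 0.014 m and y of marker3 in the frame of seat0 between -0.004 and 0.004 m and z of marker3 in the frame of seat0 between -0.004 and 0.004 m and angle between the x axis of marker3 and the x axis of rack, either way round below 0.1 rad) or (x of marker3 in the frame of seat1 between -0.014 and 0.014 m and y of marker3 in the frame of seat1 between -0.004 and 0.004 m and z of marker3 in the frame of seat1 between -0.004 and 0.004 m and angle between the x axis of marker3 and the x axis of rack, either way round below 0.1 rad) or (x of marker3 in the frame of seat2 between -0.014 and 0.014 m and y of marker3 in the frame of seat2 between -0.004 and 0.004 m and z of marker3 in the frame of seat2 between -0.004 and 0.004 m and angle between the x axis of marker3 and the x axis of rack, either way round below 0.1 rad) or (x of marker3 in the frame of seat3 between -0.014 and 0.014 m and y of marker3 in the frame of seat3 between -0.004 and 0.004 m and z of marker3 in the frame of seat3 between -0.004 and 0.004 m and angle between the x axis of marker3 and the x axis of rack, either way round below 0.1 rad))), for 0.2 s.
At the end, for the whole second after the job is handed in: All three knobs within 0.12 rad of their end stops; every marker that is present at rest in one of the clip places: centre within 4 mm sideways and in height and 14 mm lengthwise of the seat point, parallel to rack x within 0.1 rad (either way round) (all of step 2 and all of step 3 and linear speed of each of marker0, marker1, marker2, marker3 below 0.02 m/s); the robot touches nothing.
It fails at once if a marker is clipped in while a knob is still loose (value of joint any of knob_mid, knob_left, knob_right below 2.6 rad and (distance between any of marker0, marker1, marker2, marker3 and seat0 below 0.006 m or distance between any of marker0, marker1, marker2, marker3 and seat1 below 0.006 m or distance between any of marker0, marker1, marker2, marker3 and seat2 below 0.006 m or distance between any of marker0, marker1, marker2, marker3 and seat3 below 0.006 m)).
It fails at once if the rabbit or the pencil holder is shifted more than 4 cm or tipped over (distance of any of rabbit, holder from where it was at the start of the episode above 0.04 m or angle between any of rabbit, holder's own z axis and vertical above 0.4 rad).
Of marker0, marker1, marker2, marker3 only 3 to 4 are there at a start; the rules pass over those that are not, and their reading is None.
At some moment in a run one of marker0, marker1, marker2, marker3 may be knocked a few centimetres aside while the robot is not near it.
Once in a run the grip may slacken for a moment while it holds something.
It also fails if it takes over 200 s, if anything falls off the work surface, if the arm or the gripper's body presses on something with over 40 N, if the wrist force passes 120 N, or if a joint passes its speed limit or range.

## Working session

There is one attempt and no reset: what is moved stays moved. The work goes in short steps, Python scripts to look and compute and a tool call to move; the robot and the scene stay as the last step left them, time stands still between calls to the robot, and variables do not carry over. Pictures are saved under pics/ and viewed, at most 14 in all, crops included, and the job is handed in when it is done.

Besides the shell and the picture viewer there is one more tool, called after "Call:" by a JSON object that holds its "op" and its "data". send_rows: Moves the arm, as the interface text tells. Its arguments: {"type":"object","properties":{"targets":{"type":"array"},"grip":{"type":"number"},"squeeze":{"type":"number"}},"required":["targets"]}

```bash
ls; mkdir -p pics; cat > h.py <<'E'
import numpy as np, cv2
from rig import ctrl
def inv(cam):
    c=ctrl.calibration(cam)
    if 'view' in c: return c,np.linalg.inv(np.array(c['view']))
    s=ctrl.sense(); w,x,y,z=s['ee_rot']
    R=np.array([[1-2*(y*y+z*z),2*(x*y-z*w),2*(x*z+y*w)],[2*(x*y+z*w),1-2*(x*x+z*z),2*(y*z-x*w)],[2*(x*z-y*w),2*(y*z+x*w),1-2*(x*x+y*y)]])
    T=np.eye(4);T[:3,:3]=R;T[:3,3]=s['eef_pos']
    return c,T@np.array(c['mount'])
def world(cT,uv,z=None,d=None):
    c,T=cT
    r=np.array([(uv[0]-c['cx'])/c['fx'],(uv[1]-c['cy'])/c['fy'],1.])
    if d is not None: return (T@np.r_[r*d,1])[:3]
    v=T[:3,:3]@r; o=T[:3,3]
    return o+v*(z-o[2])/v[2]
def cloud(cT,D):
    c,T=cT
    v,u=np.indices(D.shape)
    P=np.stack([(u-c['cx'])/c['fx']*D,(v-c['cy'])/c['fy']*D,D,np.ones_like(D)],-1)
    return (P@T.T)[...,:3]
def save(n,im): cv2.imwrite('pics/'+n+'.png',im[...,::-1])
E
python3 - <<'E'
from h import *
for n in ['scene','top']:
    im,D=ctrl.capture(n); save(n+'0',im); np.savez('/tmp/'+n,im=im,D=D)
    cT=inv(n)
    for q in ['marker0','rack','rabbit','holder','knob_mid_top','knob_left_top','knob_right_top','seat0','seat1','seat2','seat3']:
        for r in ctrl.place_of(n,q):
            z={'m':10,'k':56,'s':48}.get(q[0],0)
            print(n,q,round(r['conf'],2),np.round(r['uv']),np.round(world(cT,r['uv'],z)))
print(ctrl.sense())
E
```

```text
pics
scene marker0 0.87 [316. 206.] [468. 208.  10.]
scene marker0 0.82 [321. 163.] [315. 287.  10.]
scene marker0 0.73 [351. 214.] [524. 283.  10.]
scene marker0 0.61 [289. 213.] [467. 133.  10.]
scene marker0 0.56 [384. 189.] [470. 410.  10.]
scene rack 0.91 [194. 269.] [ 550. -135.   -0.]
scene rabbit 0.64 [221. 342.] [ 748. -121.    0.]
scene rabbit 0.54 [289. 212.] [454. 136.   0.]
scene holder 0.67 [432. 232.] [639. 454.   0.]
scene knob_mid_top 0.56 [185. 228.] [ 470. -132.   56.]
scene knob_left_top 0.94 [225. 218.] [469. -34.  56.]
scene knob_right_top 0.91 [145. 240.] [ 474. -224.   56.]
scene seat0 0.89 [177. 271.] [ 577. -172.   48.]
scene seat0 0.86 [150. 277.] [ 573. -230.   48.]
scene seat0 0.59 [238. 254.] [580. -33.  48.]
scene seat0 0.56 [208. 261.] [ 574. -102.   48.]
scene seat1 0.89 [177. 271.] [ 577. -172.   48.]
scene seat1 0.86 [150. 277.] [ 573. -230.   48.]
scene seat1 0.59 [238. 254.] [580. -33.  48.]
scene seat1 0.56 [208. 261.] [ 574. -102.   48.]
scene seat2 0.89 [177. 271.] [ 577. -172.   48.]
scene seat2 0.86 [150. 277.] [ 573. -230.   48.]
scene seat2
[... 1676 characters left out ...]
.   48.]
{'time_s': 1.2, 'joints': array([-1.37537172e+00,  3.12895351e-01,  1.49767674e+00, -1.88658367e-05,
        1.33097447e+00, -2.23385002e-01]), 'dq': array([-0.00056662, -0.00083067,  0.00046691,  0.00037041, -0.00020624,
       -0.00041964]), 'tau': array([ 1.09454624e-03, -4.12167728e+01, -2.59903139e+01, -1.56062879e-04,
        4.61797354e-04,  9.41413134e-06]), 'eef_pos': array([ 213.49909304, -479.64982807,  231.30532262]), 'ee_rot': array([ 2.29163712e-05,  9.78154349e-01,  2.07879937e-01, -9.48429446e-06]), 'force': array([-0.36172381,  0.36856454, -0.43301798]), 'wrist_torque': array([0.00206706, 0.00057925, 0.0211397 ]), 'grip_force': 0.0, 'grip_width': 0.9987103297208573}
```

```bash
python3 - <<'E'
from h import *
im=np.load('/tmp/top.npz')['im']
save('top1',cv2.resize(im[110:350,90:490],(800,480),interpolation=cv2.INTER_CUBIC))
E
```

```text
(no output)
```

View pics/top1.png

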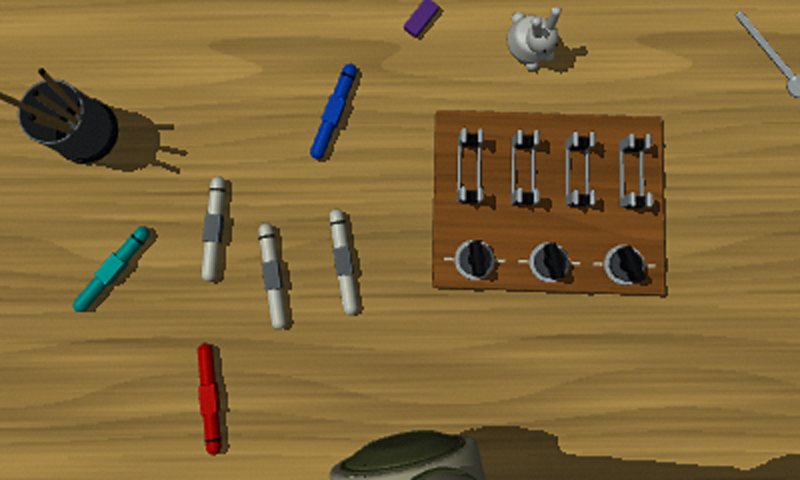

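View pics/scene0.png

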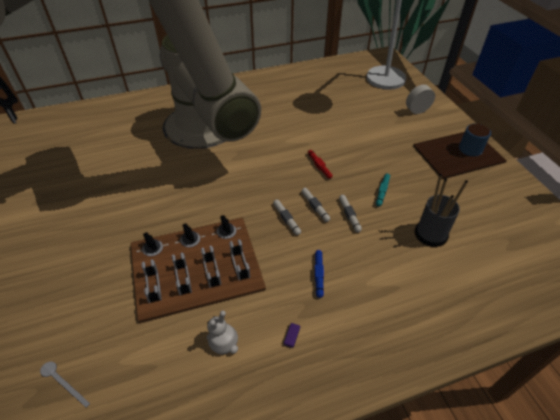

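The top picture shows the rack with its knobs at about (329,240), (367,241) and (405,242), and the rabbit at (357,128). Candidate markers: white at (196,225), (226,248), (261,241); blue at (256,165); red at (194,309); turquoise at (145,244). The three white ones fit, because the coloured ones are excluded.

Call:
{"op": "send_rows", "data": {"targets": [{"offset": [13, 17, 5], "spin": 0.9}, {"offset": [26, 34, 8], "spin": 0.9}, {"offset": [26, 34, 8], "spin": 0.9}, {"offset": [26, 34, 8], "spin": 0.9}, {"offset": [26, 34, 8], "spin": 0.9}, {"offset": [26, 34, 8], "spin": 0.9}, {"offset": [26, 34, 8], "spin": 0.9}, {"offset": [26, 34, 8], "spin": 0.9}], "grip": 0.5}}

```text
time_s: 1.87
eef_pos: [413.3, -217.6, 293.6]
ee_rot: [0.0, 0.788, 0.615, 0.0]
force: [0.4, 0.1, 0.5]
grip_width: 0.497
grip_force: 0.0
```

Call:
{"op": "send_rows", "data": {"targets": [{"offset": [0, 0, 0], "spin": 0.9}, {"offset": [0, 0, 0], "spin": 0.9}, {"offset": [0, 0, 0], "spin": 0.9}, {"offset": [0, 0, 0], "spin": 0.9}, {"offset": [0, 0, 0], "spin": 0.9}, {"offset": [0, 0, 0], "spin": 0.9}, {"offset": [0, 0, 0], "spin": 0.9}, {"offset": [0, 0, 0], "spin": 0.9}]}}

```text
time_s: 2.53
eef_pos: [412.4, -219.4, 293.0]
ee_rot: [0.0, 0.443, 0.897, -0.0]
force: [0.7, 0.1, -0.4]
grip_width: 0.504
grip_force: 0.0
```

```bash
cat > look.py <<'E'
import sys
from h import *
n=sys.argv[1]
cT=inv('wrist'); im,D=ctrl.capture('wrist'); save(n,im); np.savez('/tmp/'+n,im=im,D=D,T=cT[1])
s=ctrl.sense(); print(s['time_s'],np.round(s['eef_pos'],1),np.round(s['ee_rot'],3),np.round(s['joints'],2),s['grip_width'])
ax=lambda s:2*np.arctan2(s['ee_rot'][2],s['ee_rot'][1])
print('ax',ax(s)%(2*np.pi))
E
cat >> h.py <<'E'
def obj(P,zlo,zhi,c,r):
    m=(P[...,2]>zlo)&(P[...,2]<zhi)&(np.hypot(P[...,0]-c[0],P[...,1]-c[1])<r)
    p=P[m][:,:2].astype(np.float32)
    if len(p)<10: return len(p)
    (cx,cy),(w,h),a=cv2.minAreaRect(p)
    mu=p.mean(0); e,v=np.linalg.eigh(np.cov((p-mu).T)); d=v[:,1]
    return len(p),np.round((cx,cy),1),np.round(mu,1),round(max(w,h),1),round(min(w,h),1),round(float(np.arctan2(d[1],d[0])%np.pi),3)
E
python3 look.py w1; python3 - <<'E'
from h import *
c=ctrl.calibration('wrist'); print(c)
f=np.load('/tmp/w1.npz');P=cloud((c,f['T']),f['D'])
for k in [(470,-38),(471,-129),(472,-220)]: print(obj(P,50,64,k,30),obj(P,10,22,k,60))
E
```

```text
2.5833 [ 412.4 -219.5  293. ] [ 0.     0.445  0.896 -0.   ] [-0.74  0.14  1.55 -0.    1.45 -1.39] 0.5004584886947011
ax 2.2199674141711228
{'fx': 301.9065365297418, 'fy': 301.9065365297418, 'cx': 281.55356110159164, 'cy': 208.4740830392795, 'mount': array([[-1.95274158e-04, -9.53337207e-01, -3.01907488e-01,
         7.73565204e+01],
       [ 9.99999687e-01, -4.17809793e-04,  6.72522319e-04,
        -9.18807560e-01],
       [-7.67280455e-04, -3.01907262e-01,  9.53336990e-01,
        -1.44058191e+02],
       [ 0.00000000e+00,  0.00000000e+00,  0.00000000e+00,
         1.00000000e+00]])}
(475, array([473.4, -38.9]), array([472.5, -39.7], dtype=float32), 41.8, 17.2, 0.106) (4576, array([483.8, -44. ]), array([478.8, -41.6], dtype=float32), 109.2, 91.1, 1.449)
(371, array([ 469.3, -128.5]), array([ 468.5, -128.7], dtype=float32), 41.2, 17.4, 0.219) (4566, array([ 482.6, -129.6]), array([ 477.7, -127.7], dtype=float32), 119.5, 96.1, 1.548)
(333, array([ 465.5, -218.4]), array([ 464.8, -217.8], dtype=float32), 41.6, 17.6, 0.369) (3851, array([ 481.5, -214.7]), array([ 477.6, -214.9], dtype=float32), 108.3, 101.3, 1.753)
```

View pics/w1.png

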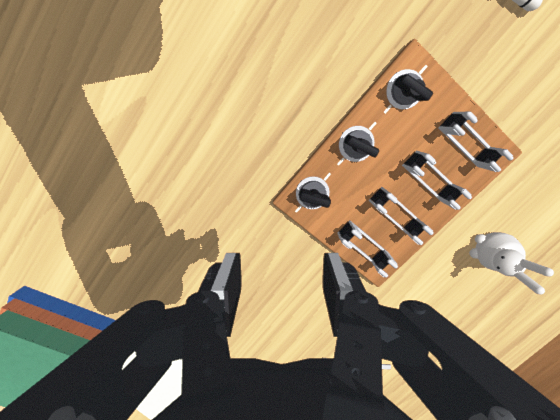

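The wrist picture shows the knobs at (313,193), (358,145) and (407,90). Their measured spacing is 180 mm, as specified. The rack yaw is about -0.044 rad. I start with the middle knob.

Call:
{"op": "send_rows", "data": {"targets": [{"offset": [2.8, 4.5, -5], "spin": 0.9}, {"offset": [5.7, 9.1, -10], "spin": 0.9}, {"offset": [5.7, 9.1, -15], "spin": 0.9}, {"offset": [5.7, 9.1, -17], "spin": 0.9}, {"offset": [5.7, 9.1, -17], "spin": 0.9}, {"offset": [5.7, 9.1, -17], "spin": 0.9}, {"offset": [5.7, 9.1, -17], "spin": 0.9}, {"offset": [5.7, 9.1, -17], "spin": 0.9}]}}

```text
time_s: 3.25
eef_pos: [469.4, -128.1, 122.4]
ee_rot: [-0.001, 0.01, 1.0, 0.0]
force: [0.7, 0.6, -0.2]
grip_width: 0.501
grip_force: 0.0
```

```bash
python3 look.py w2;  python3 - <<'E'
from h import *
c=ctrl.calibration('wrist')
f=np.load('/tmp/w2.npz');P=cloud((c,f['T']),f['D'])
for k in [(470,-38),(471,-129),(472,-220)]: print(obj(P,54.5,62,k,26))
E
```

```text
3.3 [ 469.5 -128.3  122.7] [-0.     0.011  1.     0.   ] [-0.51  0.35  1.75 -0.    1.04 -2.06] 0.49951803330069355
ax 3.1192316669604208
(928, array([473.3, -39.1]), array([472.6, -39.5], dtype=float32), 41.0, 18.2, 0.109)
(923, array([ 469.2, -128.6]), array([ 468.5, -128.7], dtype=float32), 41.1, 17.4, 0.216)
(935, array([ 466.2, -218.3]), array([ 465.1, -217.9], dtype=float32), 41.3, 18.1, 0.386)
```

Call:
{"op": "send_rows", "data": {"targets": [{"offset": [0, 0, 0], "spin": 0.12}, {"offset": [0, 0, 0], "spin": 0.24}, {"offset": [0, 0, -3], "spin": 0.24}, {"offset": [0, 0, -6], "spin": 0.24}, {"offset": [0, 0, -9], "spin": 0.24}, {"offset": [0, 0, -9], "spin": 0.24}]}}

```text
time_s: 3.8
eef_pos: [466.9, -127.2, 28.8]
ee_rot: [-0.003, -0.106, 0.994, 0.002]
force: [-0.4, 0.0, -0.4]
grip_width: 0.5
grip_force: 0.0
```

Call:
{"op": "send_rows", "data": {"targets": [{"offset": [0, 0, 0], "spin": 0}, {"offset": [0, 0, 0], "spin": 0}, {"offset": [0, 0, 0], "spin": 0}, {"offset": [0, 0, 0], "spin": 0}, {"offset": [0, 0, 0], "spin": 0}], "grip": 0, "squeeze": 40}}

```text
time_s: 4.22
eef_pos: [470.3, -128.4, 35.0]
ee_rot: [0.001, -0.108, 0.994, -0.0]
force: [-1.5, 4.8, 7.9]
grip_width: 0.126
grip_force: 40.9
```

Call:
{"op": "send_rows", "data": {"targets": [{"offset": [0, 0, 0], "spin": -0.12}, {"offset": [0, 0, 0], "spin": -0.24}, {"offset": [0, 0, 0], "spin": -0.36}, {"offset": [0, 0, 0], "spin": -0.48}, {"offset": [0, 0, 0], "spin": -0.6}, {"offset": [0, 0, 0], "spin": -0.72}, {"offset": [0, 0, 0], "spin": -0.84}, {"offset": [0, 0, 0], "spin": -0.96}]}}

```text
time_s: 4.88
eef_pos: [470.2, -128.1, 34.9]
ee_rot: [0.001, 0.366, 0.931, 0.0]
force: [-0.7, 7.3, 8.7]
grip_width: 0.125
grip_force: 41.0
```

Call:
{"op": "send_rows", "data": {"targets": [{"offset": [0, 0, 0], "spin": -0.12}, {"offset": [0, 0, 0], "spin": -0.24}, {"offset": [0, 0, 0], "spin": -0.36}, {"offset": [0, 0, 0], "spin": -0.48}, {"offset": [0, 0, 0], "spin": -0.6}, {"offset": [0, 0, 0], "spin": -0.72}, {"offset": [0, 0, 0], "spin": -0.8}, {"offset": [0, 0, 0], "spin": -0.84}]}}

```text
time_s: 5.55
eef_pos: [470.4, -128.0, 34.9]
ee_rot: [0.001, 0.713, 0.701, 0.001]
force: [1.2, 7.5, 7.6]
grip_width: 0.133
grip_force: 40.9
```

```bash
python3 -c "
from h import *
s=ctrl.sense();print(s['wrist_torque'],s['force'],2*np.arctan2(s['ee_rot'][2],s['ee_rot'][1]),s['grip_width'])"
```

```text
[1.25151599 0.002618   0.05030695] [1.18423643 7.52230552 7.57011727] 1.5539634368524813 0.13317059672717194
```

Call:
{"op": "send_rows", "data": {"targets": [{"offset": [0, 0, 0], "spin": -0.04}, {"offset": [0, 0, 0], "spin": -0.08}, {"offset": [0, 0, 0], "spin": -0.1}, {"offset": [0, 0, 0], "spin": -0.1}, {"offset": [0, 0, 0], "spin": -0.1}]}}

```text
time_s: 5.97
eef_pos: [470.5, -128.3, 35.0]
ee_rot: [0.001, 0.745, 0.667, 0.001]
force: [1.1, 5.6, 6.4]
grip_width: 0.146
grip_force: 23.5
```

```bash
python3 -c "
from h import *
s=ctrl.sense();print(s['wrist_torque'],s['force'],2*np.arctan2(s['ee_rot'][2],s['ee_rot'][1]),s['grip_width'])"
```

```text
[ 1.01573316 -0.14069294  0.49589974] [1.0506034  5.56127981 6.3543628 ] 1.4593142190406638 0.14553559495993054
```

At the stop: the torque rose to 0.5 N m. I release and go to the left knob.

Call:
{"op": "send_rows", "data": {"targets": [{"offset": [0, 0, 0], "spin": 0.05}, {"offset": [0, 0, 0], "spin": 0.05}, {"offset": [0, 0, 0], "spin": 0.05}, {"offset": [0, 0, 4], "spin": 0.05}, {"offset": [0, 0, 6], "spin": 0.2}, {"offset": [0.1, 4, 6], "spin": 0.3}, {"offset": [0.3, 9, 6], "spin": 0.4}, {"offset": [0.3, 9, 6], "spin": 0.5}], "grip": 0.5}}

```text
time_s: 6.63
eef_pos: [472.1, -34.6, 93.8]
ee_rot: [0.0, 0.555, 0.832, 0.0]
force: [1.0, -0.9, -0.3]
grip_width: 0.499
grip_force: 0.0
```

Call:
{"op": "send_rows", "data": {"targets": [{"offset": [0, 0, 0], "spin": 0.9}, {"offset": [0, 0, 0], "spin": 0.9}, {"offset": [0, 0, 0], "spin": 0.9}, {"offset": [0, 0, 0], "spin": 0.9}, {"offset": [0, 0, 0], "spin": 0.9}, {"offset": [0, 0, 0], "spin": 0.9}, {"offset": [0, 0, 0], "spin": 0.9}, {"offset": [0, 0, 0], "spin": 0.9}]}}

```text
time_s: 7.3
eef_pos: [472.6, -38.6, 93.5]
ee_rot: [0.0, 0.139, 0.99, -0.0]
force: [-0.5, 0.9, 0.2]
grip_width: 0.502
grip_force: 0.0
```

```bash
python3 look.py w3;  python3 - <<'E'
from h import *
c=ctrl.calibration('wrist')
f=np.load('/tmp/w3.npz');P=cloud((c,f['T']),f['D'])
for k in [(470,-38),(471,-129),(472,-220)]: print(obj(P,54.5,62,k,26))
E
```

```text
7.35 [472.6 -38.6  93.4] [ 0.     0.141  0.99  -0.   ] [-0.33  0.37  1.82 -0.    0.95 -1.62] 0.4979294710186173
ax 2.8587113791777448
(1175, array([473.1, -38.5]), array([472.3, -38.5], dtype=float32), 41.4, 17.6, 0.109)
(1080, array([ 470.1, -128.1]), array([ 469.1, -127.3], dtype=float32), 41.6, 18.5, 1.526)
(1064, array([ 465.6, -217.9]), array([ 465.1, -217. ], dtype=float32), 41.5, 19.3, 0.379)
```

Call:
{"op": "send_rows", "data": {"targets": [{"offset": [0, 0, 0], "spin": 0.12}, {"offset": [0, 0, 0], "spin": 0.24}, {"offset": [0, 0, 0], "spin": 0.36}, {"offset": [0, 0, -1], "spin": 0.39}, {"offset": [0, 0, -4], "spin": 0.39}, {"offset": [0, 0, -5.9], "spin": 0.39}, {"offset": [0, 0, -5.9], "spin": 0.39}]}}

```text
time_s: 7.93
eef_pos: [470.6, -38.0, 31.4]
ee_rot: [-0.003, -0.051, 0.999, 0.001]
force: [-0.1, 0.2, 0.5]
grip_width: 0.501
grip_force: 0.0
```

Call:
{"op": "send_rows", "data": {"targets": [{"offset": [0, 0, 0], "spin": 0}, {"offset": [0, 0, 0], "spin": 0}, {"offset": [0, 0, 0], "spin": 0}, {"offset": [0, 0, 0], "spin": 0}, {"offset": [0, 0, 0], "spin": 0}], "grip": 0, "squeeze": 40}}

```text
time_s: 8.35
eef_pos: [473.2, -38.4, 35.5]
ee_rot: [0.001, -0.053, 0.999, -0.0]
force: [-0.7, 3.6, 6.8]
grip_width: 0.127
grip_force: 41.4
```

Call:
{"op": "send_rows", "data": {"targets": [{"offset": [0, 0, 0], "spin": -0.12}, {"offset": [0, 0, 0], "spin": -0.24}, {"offset": [0, 0, 0], "spin": -0.36}, {"offset": [0, 0, 0], "spin": -0.48}, {"offset": [0, 0, 0], "spin": -0.6}, {"offset": [0, 0, 0], "spin": -0.72}, {"offset": [0, 0, 0], "spin": -0.84}, {"offset": [0, 0, 0], "spin": -0.96}]}}

```text
time_s: 9.02
eef_pos: [473.5, -37.5, 35.5]
ee_rot: [0.001, 0.417, 0.909, 0.001]
force: [2.3, 11.0, 5.8]
grip_width: 0.127
grip_force: 41.3
```

Call:
{"op": "send_rows", "data": {"targets": [{"offset": [0, 0, 0], "spin": -0.12}, {"offset": [0, 0, 0], "spin": -0.24}, {"offset": [0, 0, 0], "spin": -0.36}, {"offset": [0, 0, 0], "spin": -0.48}, {"offset": [0, 0, 0], "spin": -0.6}, {"offset": [0, 0, 0], "spin": -0.72}, {"offset": [0, 0, 0], "spin": -0.82}, {"offset": [0, 0, 0], "spin": -0.82}]}}

```text
time_s: 9.68
eef_pos: [474.3, -37.2, 35.5]
ee_rot: [0.001, 0.744, 0.669, 0.002]
force: [7.4, 14.3, 2.9]
grip_width: 0.137
grip_force: 51.6
```

```bash
python3 -c "
from h import *
s=ctrl.sense();print(s['wrist_torque'],s['force'],2*np.arctan2(s['ee_rot'][2],s['ee_rot'][1]),s['grip_width'])"
```

```text
[ 2.39211925 -1.2521685   1.08976899] [ 7.40417776 14.25025245  2.91514961] 1.4647073284215493 0.1369594105614987
```

Call:
{"op": "send_rows", "data": {"targets": [{"offset": [0, 0, 0], "spin": 0.05}, {"offset": [0, 0, 0], "spin": 0.05}, {"offset": [0, 0, 0], "spin": 0.05}, {"offset": [0, 0, 4], "spin": 0.05}, {"offset": [0, 0, 6], "spin": 0.2}, {"offset": [-0.2, -4, 6], "spin": 0.3}, {"offset": [-0.4, -8, 6], "spin": 0.4}, {"offset": [-0.6, -12, 6], "spin": 0.5}], "grip": 0.5}}

```text
time_s: 10.35
eef_pos: [466.7, -154.3, 94.8]
ee_rot: [0.001, 0.552, 0.834, -0.0]
force: [1.3, -0.6, 0.0]
grip_width: 0.504
grip_force: 0.0
```

Call:
{"op": "send_rows", "data": {"targets": [{"offset": [-0.1, -4, 0], "spin": 0.9}, {"offset": [-0.2, -6, 0], "spin": 0.9}, {"offset": [-0.2, -6, 0], "spin": 0.9}, {"offset": [-0.2, -6, 0], "spin": 0.9}, {"offset": [-0.2, -6, 0], "spin": 0.9}, {"offset": [-0.2, -6, 0], "spin": 0.9}, {"offset": [-0.2, -6, 0], "spin": 0.9}, {"offset": [-0.2, -6, 0], "spin": 0.9}]}}

```text
time_s: 11.02
eef_pos: [464.6, -213.4, 94.2]
ee_rot: [0.0, 0.135, 0.991, -0.0]
force: [-0.3, -0.4, -0.8]
grip_width: 0.498
grip_force: 0.0
```

```bash
python3 look.py w4;  python3 - <<'E'
from h import *
c=ctrl.calibration('wrist')
f=np.load('/tmp/w4.npz');P=cloud((c,f['T']),f['D'])
for k in [(470,-38),(471,-129),(466,-218)]: print(obj(P,54.5,62,k,26))
E
```

```text
11.0667 [ 464.6 -213.4   94.2] [ 0.     0.136  0.991 -0.   ] [-0.66  0.44  1.71 -0.    0.99 -1.96] 0.5010978438176369
ax 2.8691694657491866
(738, array([473.3, -49.7]), array([472.4, -49.2], dtype=float32), 21.8, 18.1, 1.516)
(1300, array([ 469.7, -129.2]), array([ 468.9, -129.2], dtype=float32), 41.5, 18.1, 1.521)
(1159, array([ 465.6, -218.5]), array([ 464.7, -218.4], dtype=float32), 41.3, 17.9, 0.376)
```

Call:
{"op": "send_rows", "data": {"targets": [{"offset": [0.1, -0.5, 0], "spin": 0.12}, {"offset": [0.1, -0.5, 0], "spin": 0.24}, {"offset": [0.1, -0.5, 0], "spin": 0.36}, {"offset": [0.1, -0.5, 0], "spin": 0.48}, {"offset": [0.1, -0.5, 0], "spin": 0.6}, {"offset": [0.1, -0.5, -1], "spin": 0.65}, {"offset": [0.1, -0.5, -4], "spin": 0.65}, {"offset": [0.1, -0.5, -5.9], "spin": 0.65}]}}

```text
time_s: 11.73
eef_pos: [465.4, -218.2, 33.9]
ee_rot: [-0.0, -0.185, 0.983, -0.0]
force: [-0.4, -0.0, -1.0]
grip_width: 0.498
grip_force: 0.0
```

Call:
{"op": "send_rows", "data": {"targets": [{"offset": [0, 0, 0], "spin": 0}, {"offset": [0, 0, 0], "spin": 0}, {"offset": [0, 0, 0], "spin": 0}, {"offset": [0, 0, 0], "spin": 0}, {"offset": [0, 0, 0], "spin": 0}, {"offset": [0, 0, 0], "spin": 0}], "grip": 0, "squeeze": 40}}

```text
time_s: 12.23
eef_pos: [466.1, -218.4, 36.0]
ee_rot: [0.0, -0.186, 0.982, -0.001]
force: [-2.9, 2.6, 5.6]
grip_width: 0.13
grip_force: 42.6
```

Call:
{"op": "send_rows", "data": {"targets": [{"offset": [0, 0, 0], "spin": -0.12}, {"offset": [0, 0, 0], "spin": -0.24}, {"offset": [0, 0, 0], "spin": -0.36}, {"offset": [0, 0, 0], "spin": -0.48}, {"offset": [0, 0, 0], "spin": -0.6}, {"offset": [0, 0, 0], "spin": -0.72}, {"offset": [0, 0, 0], "spin": -0.84}, {"offset": [0, 0, 0], "spin": -0.96}]}}

```text
time_s: 12.9
eef_pos: [466.0, -217.8, 36.0]
ee_rot: [0.0, 0.291, 0.957, 0.0]
force: [-1.2, 5.4, 7.4]
grip_width: 0.129
grip_force: 42.9
```

Call:
{"op": "send_rows", "data": {"targets": [{"offset": [0, 0, 0], "spin": -0.12}, {"offset": [0, 0, 0], "spin": -0.24}, {"offset": [0, 0, 0], "spin": -0.36}, {"offset": [0, 0, 0], "spin": -0.48}, {"offset": [0, 0, 0], "spin": -0.6}, {"offset": [0, 0, 0], "spin": -0.72}, {"offset": [0, 0, 0], "spin": -0.84}, {"offset": [0, 0, 0], "spin": -0.92}]}}

```text
time_s: 13.57
eef_pos: [466.5, -217.5, 36.0]
ee_rot: [0.0, 0.686, 0.728, 0.001]
force: [2.0, 7.0, 6.4]
grip_width: 0.127
grip_force: 42.7
```

Call:
{"op": "send_rows", "data": {"targets": [{"offset": [0, 0, 0], "spin": -0.09}, {"offset": [0, 0, 0], "spin": -0.16}, {"offset": [0, 0, 0], "spin": -0.16}]}}

```text
time_s: 13.82
eef_pos: [466.6, -217.5, 36.1]
ee_rot: [0.001, 0.74, 0.672, 0.001]
force: [2.8, 7.9, 7.0]
grip_width: 0.129
grip_force: 49.5
```

```bash
python3 -c "
from h import *
s=ctrl.sense();print(s['wrist_torque'],s['force'],2*np.arctan2(s['ee_rot'][2],s['ee_rot'][1]),s['grip_width'])"
```

```text
[ 1.30408147 -0.28090781  0.95023057] [2.83077952 7.93147043 7.0167615 ] 1.4748141716328589 0.12869657033508083
```

Call:
{"op": "send_rows", "data": {"targets": [{"offset": [0, 0, 0], "spin": 0.05}, {"offset": [0, 0, 0], "spin": 0.05}, {"offset": [0, 0, 0], "spin": 0.05}, {"offset": [0, 0, 4], "spin": 0.1}, {"offset": [0, 0, 8], "spin": 0.2}, {"offset": [0, 4, 12], "spin": 0.3}, {"offset": [0, 8, 14], "spin": 0.4}, {"offset": [0, 10, 14], "spin": 0.5}], "grip": 0.5}}

```text
time_s: 14.48
eef_pos: [466.6, -117.9, 178.4]
ee_rot: [0.003, 0.549, 0.836, 0.0]
force: [0.6, 0.8, 0.2]
grip_width: 0.504
grip_force: 0.0
```

Call:
{"op": "send_rows", "data": {"targets": [{"offset": [4, 0, 2], "spin": 0.12}, {"offset": [6, 0, 2], "spin": 1.1}, {"offset": [6, 0, 2], "spin": 1.1}, {"offset": [6, 0, 2], "spin": 1.1}, {"offset": [6, 0, 2], "spin": 1.1}, {"offset": [6, 0, 2], "spin": 1.1}, {"offset": [6, 0, 2], "spin": 1.1}, {"offset": [6, 0, 2], "spin": 1.1}]}}

```text
time_s: 15.15
eef_pos: [525.8, -118.3, 195.2]
ee_rot: [0.0, 0.083, 0.997, -0.0]
force: [-0.1, 0.1, 0.7]
grip_width: 0.501
grip_force: 0.0
```

```bash
python3 look.py w5;  python3 - <<'E'
from h import *
c=ctrl.calibration('wrist')
f=np.load('/tmp/w5.npz');P=cloud((c,f['T']),f['D'])
for k in [(473,-39),(470,-128.5),(466,-218)]: print(obj(P,54.5,62,k,26))
for k in [(584.3,-34.4),(581.3,-100.4),(578.5,-166.3),(575.5,-232.2)]:
    for s in (-1,1): print(obj(P,44,65,(k[0]+35*s,k[1]-1.5*s),22))
E
```

```text
15.2 [ 525.8 -118.3  195.2] [ 0.     0.079  0.997 -0.   ] [-0.44  0.37  1.51 -0.    1.26 -1.85] 0.501428451768842
ax 2.9837066515938804
(675, array([473.9, -38.6]), array([473.7, -39.2], dtype=float32), 41.3, 17.7, 1.521)
(649, array([ 470. , -128.1]), array([ 469.8, -128.2], dtype=float32), 41.3, 17.3, 1.526)
(633, array([ 466.1, -217.9]), array([ 465.8, -217.4], dtype=float32), 40.8, 17.8, 1.527)
(274, array([549. , -33.2]), array([548.1, -35.3], dtype=float32), 27.1, 17.7, 1.532)
(235, array([618.4, -36.1]), array([617.4, -37.8], dtype=float32), 27.1, 17.2, 1.559)
(232, array([546.2, -98.9]), array([545.2, -98.9], dtype=float32), 26.9, 17.9, 1.529)
(186, array([ 615.5, -102. ]), array([ 614. , -103.6], dtype=float32), 26.6, 17.4, 1.583)
(245, array([ 543. , -164.7]), array([ 542.7, -163.2], dtype=float32), 27.2, 17.3, 1.53)
(156, array([ 612.5, -166.2]), array([ 612.7, -161.8], dtype=float32), 23.9, 17.5, 1.679)
(284, array([ 540.1, -230.6]), array([ 539.8, -227.9], dtype=float32), 27.7, 17.2, 1.529)
(179, array([ 607. , -234.3]), array([ 607.6, -235.4], dtype=float32), 28.7, 16.5, 1.711)
```

View pics/w5.png

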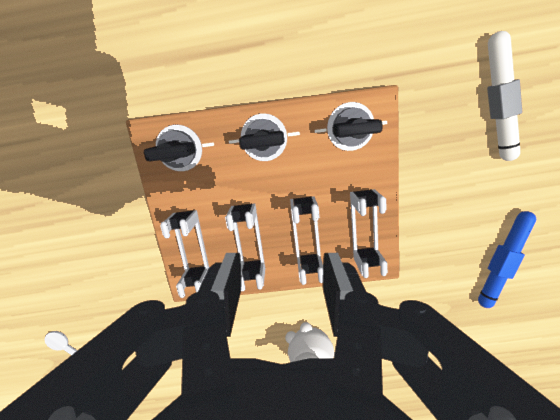

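All three wings lie over their ticks (angles 1.52 to 1.53), so the knobs are tight. Clip centres match the predicted seats. Next the markers.

Call:
{"op": "send_rows", "data": {"targets": [{"offset": [-1, 4, 4], "spin": 0.1}, {"offset": [-3, 8, 6], "spin": 0.1}, {"offset": [-4, 12, 6], "spin": 0.1}, {"offset": [-4, 16, 6], "spin": 0.1}, {"offset": [-4, 20, 6], "spin": 0.1}, {"offset": [-4, 24, 6], "spin": 0.1}, {"offset": [-4, 28, 6], "spin": 0.1}, {"offset": [-4, 28, 6], "spin": 0.1}]}}

```text
time_s: 15.87
eef_pos: [485.0, 166.3, 255.3]
ee_rot: [0.0, 0.035, 0.999, 0.001]
force: [0.4, 0.2, 0.1]
grip_width: 0.502
grip_force: 0.0
```

```bash
python3 look.py w6;  python3 - <<'E'
from h import *
c=ctrl.calibration('wrist')
f=np.load('/tmp/w6.npz');P=cloud((c,f['T']),f['D'])
for r in ctrl.place_of('wrist','marker0'):
    w=world((c,f['T']),r['uv'],10); print(round(r['conf'],2),np.round(r['uv']),np.round(w),obj(P,7,35,w,75),obj(P,7,35,w,40), f['im'][int(r['uv'][1])+12,int(r['uv'][0])])
E
```

```text
15.9167 [485.2 165.9 255.2] [0.    0.035 0.999 0.001] [ 0.1   0.27  1.49  0.    1.38 -1.4 ] 0.5027499416576726
ax 3.072116655386492
0.87 [374.  17.] [312. 283.  10.] (1436, array([335.6, 283.1]), array([333.2, 281.2], dtype=float32), 83.6, 20.5, 0.119) (1075, array([323.2, 281.7]), array([322.9, 280.1], dtype=float32), 58.5, 20.5, 0.133) [240  67  64]
0.7 [268. 298.] [669. 133.  10.] (981, array([660.4, 132.2]), array([655.1, 133.3], dtype=float32), 128.4, 20.1, 2.764) (619, array([667.6, 129.3]), array([665.1, 129.4], dtype=float32), 79.5, 20.1, 2.766) [ 67 109 224]
0.67 [465. 149.] [468. 402.  10.] (1781, array([467.6, 402.7]), array([464.8, 402. ], dtype=float32), 127.6, 21.0, 2.444) (1188, array([468. , 402.3]), array([466. , 401.1], dtype=float32), 79.5, 21.0, 2.444) [ 93 228 226]
0.66 [314. 149.] [454. 209.  10.] (1715, array([452.4, 239.8]), array([456. , 215.9], dtype=float32), 129.0, 86.3, 0.461) (970, array([454.4, 206.6]), array([453.3, 206.1], dtype=float32), 79.8, 20.0, 0.15) [147 149 152]
0.65 [243. 168.] [473. 117.  10.] (1441, array([473.3, 120.5]), array([469.9, 120.9], dtype=float32), 128.5, 20.0, 0.149) (944, array([472.2, 120.3]), array([470.9, 120.9], dtype=float32), 79.5, 20.0, 0.148) [137 138 143]
0.57 [369. 191.] [514. 281.  10.] (1715, array([512.6, 247.9]), array([509.4, 267.1], dtype=float32), 127.4, 84.0, 0.05) (929, array([514. , 279.8]), array([513. , 278.5], dtype=float32), 79.3, 20.1, 3.064) [151 153 158]
```

View pics/w6.png

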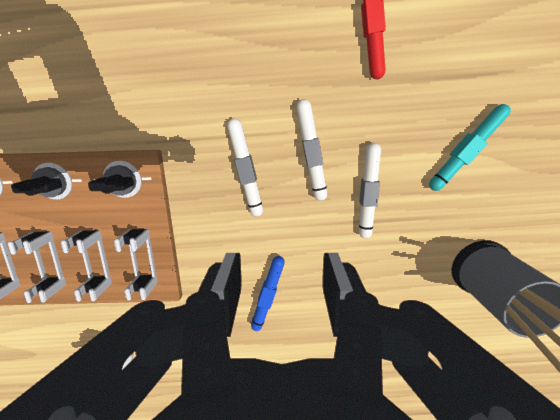

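Candidates: white C (244,168), B (312,150) and A (369,191) are the markers. Red (374,17), turquoise (470,148) and blue (268,293) are look-alikes. I take C first.

Call:
{"op": "send_rows", "data": {"targets": [{"offset": [-1.2, -4, 0], "spin": 0.12}, {"offset": [-1.2, -4.5, -4], "spin": 0.21}, {"offset": [-1.2, -4.5, -8], "spin": 0.21}, {"offset": [-1.2, -4.5, -12], "spin": 0.21}, {"offset": [-1.2, -4.5, -16], "spin": 0.21}, {"offset": [-1.2, -4.5, -19], "spin": 0.21}, {"offset": [-1.2, -4.5, -20.5], "spin": 0.21}, {"offset": [-1.2, -4.5, -20.5], "spin": 0.21}]}}

```text
time_s: 16.63
eef_pos: [472.1, 115.3, 47.1]
ee_rot: [-0.003, -0.068, 0.998, 0.0]
force: [-0.2, 0.6, 0.0]
grip_width: 0.497
grip_force: 0.0
```

```bash
python3 look.py w7;  python3 - <<'E'
from h import *
c=ctrl.calibration('wrist')
f=np.load('/tmp/w7.npz');P=cloud((c,f['T']),f['D'])
print(obj(P,7,35,(473,120),75)); s=f['im'].max(2)-f['im'].min(2)
E
```

```text
16.6833 [473.3 115.6  49.2] [-0.001 -0.068  0.998 -0.   ] [-0.    0.47  1.81 -0.    0.86 -1.71] 0.4991624372906636
ax 3.2782865028995216
(5343, array([472.4, 119.9]), array([465.7, 118.9], dtype=float32), 127.3, 19.9, 0.15)
```

View pics/w7.png

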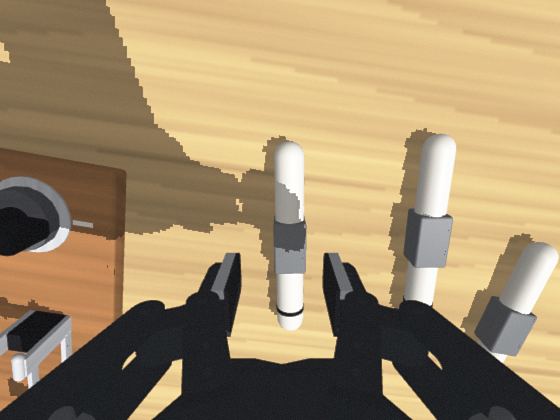

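C is centred at (290,245) between the fingers, about 4 mm to the side.

Call:
{"op": "send_rows", "data": {"targets": [{"offset": [-0.1, 0.4, -1], "spin": 0.01}, {"offset": [-0.1, 0.4, -3], "spin": 0.01}, {"offset": [-0.1, 0.4, -4.3], "spin": 0.01}, {"offset": [-0.1, 0.4, -4.3], "spin": 0.01}]}}

```text
time_s: 17.02
eef_pos: [472.2, 120.7, 6.0]
ee_rot: [-0.001, -0.075, 0.997, 0.0]
force: [-0.1, -0.2, -0.3]
grip_width: 0.501
grip_force: 0.0
```

Call:
{"op": "send_rows", "data": {"targets": [{"offset": [0, 0, 0], "spin": 0}, {"offset": [0, 0, 0], "spin": 0}, {"offset": [0, 0, 0], "spin": 0}, {"offset": [0, 0, 0], "spin": 0}, {"offset": [0, 0, 0], "spin": 0}], "grip": 0, "squeeze": 60}}

```text
time_s: 17.43
eef_pos: [473.7, 120.8, 8.5]
ee_rot: [0.001, -0.075, 0.997, -0.0]
force: [-1.0, -1.0, 6.5]
grip_width: 0.212
grip_force: 59.8
```

Call:
{"op": "send_rows", "data": {"targets": [{"offset": [0, 0, 2], "spin": 0}, {"offset": [0, 0, 5], "spin": 0}, {"offset": [0, 0, 8], "spin": 0}, {"offset": [0, 0, 10], "spin": -0.1}, {"offset": [0, 0, 10], "spin": -0.2}, {"offset": [0, 0, 10], "spin": -0.2}]}}

```text
time_s: 17.93
eef_pos: [473.5, 120.9, 108.8]
ee_rot: [0.002, 0.027, 1.0, 0.0]
force: [-0.3, -0.4, 0.0]
grip_width: 0.215
grip_force: 59.0
```

Call:
{"op": "send_rows", "data": {"targets": [{"offset": [1.4, -4, 1], "spin": 0.01}, {"offset": [2.8, -8, 1], "spin": 0.01}, {"offset": [4.2, -12, 1], "spin": 0.01}, {"offset": [5.6, -16, 1], "spin": 0.01}, {"offset": [7, -20, 1], "spin": 0.01}, {"offset": [8.4, -24, 1], "spin": 0.01}, {"offset": [9.8, -27, 1], "spin": 0.01}, {"offset": [10.4, -28.6, 1], "spin": 0.01}]}}

```text
time_s: 18.6
eef_pos: [577.5, -169.4, 116.5]
ee_rot: [0.0, 0.02, 1.0, -0.0]
force: [-0.4, 0.0, -0.4]
grip_width: 0.211
grip_force: 59.0
```

Call:
{"op": "send_rows", "data": {"targets": [{"offset": [0, 0, 0], "spin": 0}, {"offset": [0, 0, -1], "spin": 0}, {"offset": [0, 0, -2], "spin": 0}, {"offset": [0, 0, -2], "spin": 0}]}}

```text
time_s: 18.93
eef_pos: [575.3, -163.3, 94.1]
ee_rot: [-0.002, 0.019, 1.0, 0.001]
force: [-0.8, 0.1, -0.8]
grip_width: 0.215
grip_force: 59.0
```

```bash
python3 look.py w8;  python3 - <<'E'
from h import *
c=ctrl.calibration('wrist')
f=np.load('/tmp/w8.npz');P=cloud((c,f['T']),f['D'])
s=ctrl.sense(); t=s['eef_pos']
print('held',obj(P,t[2]-5,t[2]+25,t[:2],14), obj(P,t[2]-5,t[2]+25,(t[0]-40,t[1]),25), obj(P,t[2]-5,t[2]+25,(t[0],t[1]),75))
m=(np.hypot(P[...,0]-t[0]+35,P[...,1]-t[1])<15)&(P[...,2]>t[2]-5); print(np.percentile(P[m][:,2],[50,90,99]))
for k in [(543,-164.5),(612.5,-167)]: print(obj(P,46,62,k,22))
E
```

```text
18.9833 [ 575.8 -163.6   95.4] [-0.002  0.019  1.     0.001] [-0.47  0.6   1.43  0.    1.11 -2.01] 0.21487738962117947
ax 3.1036954667450263
held (1858, array([ 575.7, -163.9]), array([ 575.4, -163.9], dtype=float32), 27.7, 18.4, 3.102) (3866, array([ 535.9, -162. ]), array([ 535.5, -162.4], dtype=float32), 49.8, 19.0, 3.094) (8947, array([ 571.6, -163. ]), array([ 563.6, -163.5], dtype=float32), 120.1, 44.4, 3.103)
[105.21496207 106.52586032 107.32052842]
(159, array([ 542.4, -176.1]), array([ 542.2, -175.9], dtype=float32), 17.2, 4.1, 3.113)
0
```

View pics/w8.png

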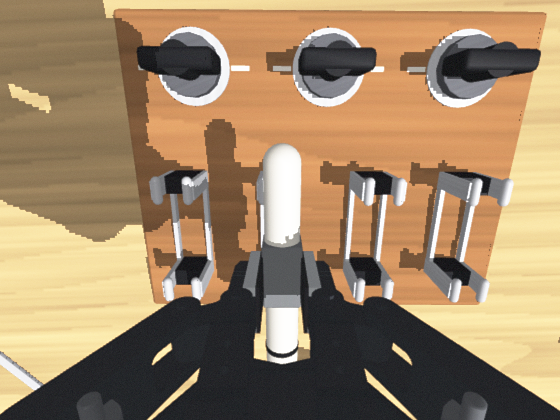

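The held marker (282,240) is straight in the gripper over place 1. I let it settle and read the pose.

Call:
{"op": "send_rows", "data": {"targets": [{"offset": [0, 0, -1.5], "spin": 0}, {"offset": [0, 0, -1.5], "spin": 0}, {"offset": [0, 0, -1.5], "spin": 0}, {"offset": [0, 0, -1.5], "spin": 0}]}}

```text
time_s: 19.32
eef_pos: [577.0, -164.9, 82.7]
ee_rot: [0.0, 0.02, 1.0, -0.0]
force: [0.2, 0.4, 0.2]
grip_width: 0.216
grip_force: 59.0
```

Call:
{"op": "send_rows", "data": {"targets": [{"offset": [0.1, -0.1, -1], "spin": 0}, {"offset": [0.1, -0.1, -2], "spin": 0}, {"offset": [0.1, -0.1, -2.5], "spin": 0}, {"offset": [0.1, -0.1, -3], "spin": 0}, {"offset": [0.1, -0.1, -3.4], "spin": 0}, {"offset": [0.1, -0.1, -3.8], "spin": 0}, {"offset": [0.1, -0.1, -3.8], "spin": 0}, {"offset": [0.1, -0.1, -3.8], "spin": 0}]}}

```text
time_s: 19.98
eef_pos: [577.8, -166.1, 46.2]
ee_rot: [0.0, 0.02, 1.0, -0.0]
force: [-9.3, 5.3, 23.8]
grip_width: 0.213
grip_force: 62.0
```

Call:
{"op": "send_rows", "data": {"targets": [{"offset": [0, 0, 0.2], "spin": 0}, {"offset": [0, 0, 0.2], "spin": 0}, {"offset": [0, 0, 0.2], "spin": 0}, {"offset": [0, 0, 3], "spin": 0}, {"offset": [0, 0, 6], "spin": 0}, {"offset": [0, 0, 10], "spin": 0}, {"offset": [0, 0, 12], "spin": 0}, {"offset": [0, 0, 12], "spin": 0}], "grip": 0.4}}

```text
time_s: 20.65
eef_pos: [579.5, -167.0, 168.6]
ee_rot: [0.004, 0.02, 1.0, -0.002]
force: [0.7, -0.8, 0.3]
grip_width: 0.4
grip_force: 0.0
```

```bash
cat > seat.py <<'E'
import sys
from h import *
import subprocess
n=sys.argv[1]; k=np.array(eval(sys.argv[2]))
c=ctrl.calibration('wrist'); f=np.load('/tmp/'+n+'.npz');P=cloud((c,f['T']),f['D'])
print(obj(P,52,75,k,80), obj(P,52,75,k,16))
for d in (-55,-25,-10,0,10,25,55):
    q=k+d*np.array([.999,-.044]); m=np.hypot(P[...,0]-q[0],P[...,1]-q[1])<4
    print(d,m.sum(),np.round(np.percentile(P[m][:,2],[20,50,90]),1) if m.sum() else '')
E
python3 look.py w9; python3 seat.py w9 "(577.9,-165.9)"
```

```text
20.7 [ 578.5 -166.5  165.5] [ 0.002  0.02   1.    -0.001] [-0.47  0.53  1.35 -0.    1.26 -2.01] 0.4015429061161458
ax 3.101652102192865
(3861, array([ 577.6, -166. ]), array([ 572.7, -165.8], dtype=float32), 150.7, 128.0, 3.1) (743, array([ 577.9, -166.4]), array([ 577.7, -166.4], dtype=float32), 31.6, 19.6, 3.096)
-55 73 [57.4 57.9 58.9]
-25 67 [57.4 58.  59. ]
-10 1857 [248.7 254.4 260.4]
0 64 [58.9 59.4 60.2]
10 59 [58.9 59.7 60.2]
25 55 [57.5 58.1 58.9]
55 51 [57.4 58.  58.9]
```

View pics/w9.png

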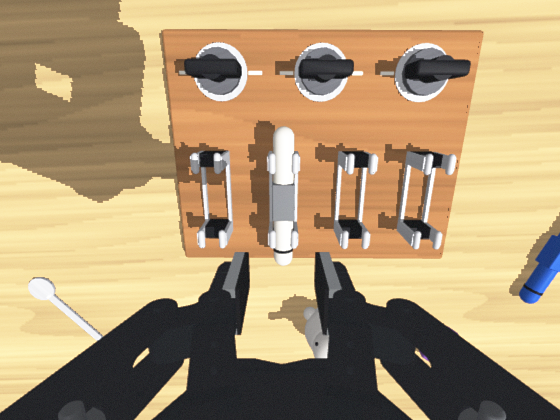

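Marker C is home at (284,195). Barrel tops read 58 mm at both ends, level with the seat. On to B.

Call:
{"op": "send_rows", "data": {"targets": [{"offset": [-1.3, 4, 1], "spin": 0.1}, {"offset": [-2.6, 8, 1], "spin": 0.19}, {"offset": [-3.9, 12, 1], "spin": 0.19}, {"offset": [-5.2, 16, 1], "spin": 0.19}, {"offset": [-6.5, 20, 1], "spin": 0.19}, {"offset": [-7.8, 24, 1], "spin": 0.19}, {"offset": [-9.1, 28, 1], "spin": 0.19}, {"offset": [-10.4, 32, 1], "spin": 0.19}], "grip": 0.5}}

```text
time_s: 21.37
eef_pos: [473.4, 151.4, 172.3]
ee_rot: [-0.002, -0.075, 0.997, -0.0]
force: [0.9, 0.8, -0.0]
grip_width: 0.5
grip_force: 0.0
```

Call:
{"op": "send_rows", "data": {"targets": [{"offset": [-2, 5.4, -2], "spin": 0}, {"offset": [-2, 5.4, -5], "spin": 0}, {"offset": [-2, 5.4, -8], "spin": 0}, {"offset": [-2, 5.4, -10], "spin": 0}, {"offset": [-2, 5.4, -10], "spin": 0}, {"offset": [-2, 5.4, -10], "spin": 0}]}}

```text
time_s: 21.87
eef_pos: [454.2, 203.6, 72.8]
ee_rot: [-0.002, -0.075, 0.997, -0.0]
force: [-0.2, 0.6, 1.3]
grip_width: 0.503
grip_force: 0.0
```

```bash
python3 look.py w10;  python3 - <<'E'
from h import *
c=ctrl.calibration('wrist')
f=np.load('/tmp/w10.npz');P=cloud((c,f['T']),f['D'])
print(obj(P,7,30,(454,209),45),obj(P,7,30,(454,209),70))
for r in ctrl.place_of('wrist','marker0'): print(r, world((c,f['T']),r['uv'],10))
E
```

```text
21.9167 [455.2 203.6  74.1] [-0.    -0.075  0.997 -0.   ] [ 0.19  0.45  1.76  0.    0.93 -1.54] 0.4995062590554157
ax 3.291249529130934
(3112, array([454.3, 206.4]), array([451.5, 206. ], dtype=float32), 89.6, 20.0, 0.148) (4520, array([451.5, 237.4]), array([451.1, 210.2], dtype=float32), 127.1, 81.9, 0.259)
{'uv': [287.5, 230.6], 'conf': 0.94} [457.94116793 208.22309351  10.        ]
{'uv': [535.4, 277.4], 'conf': 0.58} [467.76000677 404.23291897  10.        ]
```

View pics/w10.png

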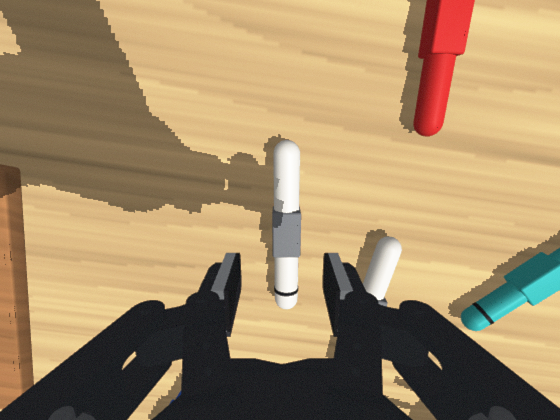

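B (287,230) is centred between the fingers, apart from 3 mm sideways.

Call:
{"op": "send_rows", "data": {"targets": [{"offset": [0.1, 0.3, -2], "spin": 0}, {"offset": [0.1, 0.3, -4], "spin": 0}, {"offset": [0.1, 0.3, -6], "spin": 0}, {"offset": [0.1, 0.3, -6.8], "spin": 0}, {"offset": [0.1, 0.3, -6.8], "spin": 0}]}}

```text
time_s: 22.38
eef_pos: [455.9, 206.5, 5.5]
ee_rot: [-0.001, -0.075, 0.997, -0.0]
force: [-0.1, 0.4, -0.2]
grip_width: 0.502
grip_force: 0.0
```

Call:
{"op": "send_rows", "data": {"targets": [{"offset": [0, 0, 0], "spin": 0}, {"offset": [0, 0, 0], "spin": 0}, {"offset": [0, 0, 0], "spin": 0}, {"offset": [0, 0, 0], "spin": 0}, {"offset": [0, 0, 0], "spin": 0}], "grip": 0, "squeeze": 60}}

```text
time_s: 22.8
eef_pos: [457.1, 206.9, 7.7]
ee_rot: [0.001, -0.075, 0.997, 0.0]
force: [-1.3, -0.8, 7.6]
grip_width: 0.217
grip_force: 59.5
```

Call:
{"op": "send_rows", "data": {"targets": [{"offset": [0, 0, 2], "spin": 0}, {"offset": [0, 0, 5], "spin": 0}, {"offset": [0, 0, 8], "spin": 0}, {"offset": [0, 0, 10], "spin": -0.1}, {"offset": [1.4, -4, 11], "spin": -0.19}, {"offset": [2.8, -8, 11], "spin": -0.19}, {"offset": [4.2, -12, 11], "spin": -0.19}, {"offset": [5.6, -16, 11], "spin": -0.19}]}}

```text
time_s: 23.47
eef_pos: [511.4, 48.8, 117.4]
ee_rot: [0.001, 0.02, 1.0, -0.0]
force: [0.8, -0.0, -0.2]
grip_width: 0.213
grip_force: 58.8
```

Call:
{"op": "send_rows", "data": {"targets": [{"offset": [2, -4, 0], "spin": 0}, {"offset": [4, -8, 0], "spin": 0}, {"offset": [5.5, -12, 0], "spin": 0}, {"offset": [6.8, -14.7, 0], "spin": 0}, {"offset": [6.8, -14.7, -2], "spin": 0}, {"offset": [6.8, -14.7, -3.4], "spin": 0}, {"offset": [6.8, -14.7, -3.4], "spin": 0}, {"offset": [6.8, -14.7, -3.4], "spin": 0}]}}

```text
time_s: 24.13
eef_pos: [578.7, -96.4, 82.5]
ee_rot: [-0.0, 0.02, 1.0, 0.0]
force: [-1.0, 0.3, -0.5]
grip_width: 0.218
grip_force: 58.8
```

Call:
{"op": "send_rows", "data": {"targets": [{"offset": [0, 0, 0], "spin": 0}, {"offset": [0, 0, 0], "spin": 0}]}}

```text
time_s: 24.3
eef_pos: [579.3, -96.3, 83.5]
ee_rot: [0.001, 0.02, 1.0, -0.0]
force: [0.6, -0.1, -0.7]
grip_width: 0.211
grip_force: 58.8
```

```bash
cat > held.py <<'E'
import sys
from h import *
c=ctrl.calibration('wrist'); f=np.load('/tmp/'+sys.argv[1]+'.npz');P=cloud((c,f['T']),f['D'])
s=ctrl.sense(); t=s['eef_pos']
print('held',obj(P,t[2]-5,t[2]+25,t[:2],14), obj(P,t[2]-5,t[2]+25,(t[0]-40,t[1]),25))
m=(np.hypot(P[...,0]-t[0]+35,P[...,1]-t[1])<15)&(P[...,2]>t[2]-5); print(np.percentile(P[m][:,2],[50,90,99])-t[2])
E
python3 look.py w11; python3 held.py w11
```

```text
24.35 [579.3 -96.3  83.3] [ 0.001  0.02   1.    -0.   ] [-0.36  0.59  1.48 -0.    1.06 -1.9 ] 0.21394905145527837
ax 3.1021764904781426
held (1874, array([579.2, -96.8]), array([578.9, -96.7], dtype=float32), 27.8, 18.5, 3.104) (3794, array([539.6, -95.2]), array([539.1, -95.3], dtype=float32), 49.4, 17.9, 3.095)
[11.86315235 13.18907953 13.89184785]
```

Call:
{"op": "send_rows", "data": {"targets": [{"offset": [0.1, -0.4, -1], "spin": 0}, {"offset": [0.1, -0.4, -2], "spin": 0}, {"offset": [0.1, -0.4, -2.5], "spin": 0}, {"offset": [0.1, -0.4, -3], "spin": 0}, {"offset": [0.1, -0.4, -3.5], "spin": 0}, {"offset": [0.1, -0.4, -3.9], "spin": 0}, {"offset": [0.1, -0.4, -3.9], "spin": 0}, {"offset": [0.1, -0.4, -3.9], "spin": 0}]}}

```text
time_s: 25.02
eef_pos: [579.9, -100.4, 45.3]
ee_rot: [0.0, 0.02, 1.0, -0.0]
force: [-10.7, 3.3, 27.6]
grip_width: 0.213
grip_force: 62.3
```

Call:
{"op": "send_rows", "data": {"targets": [{"offset": [0, 0, 0.1], "spin": 0}, {"offset": [0, 0, 0.1], "spin": 0}, {"offset": [0, 0, 0.1], "spin": 0}, {"offset": [0, 0, 3], "spin": 0}, {"offset": [0, 0, 6], "spin": 0}, {"offset": [0, 0, 10], "spin": 0}, {"offset": [0, 0, 12], "spin": 0}, {"offset": [0, 0, 12], "spin": 0}], "grip": 0.4}}

```text
time_s: 25.68
eef_pos: [581.5, -101.2, 167.4]
ee_rot: [0.004, 0.02, 1.0, -0.001]
force: [-0.2, 0.1, -0.6]
grip_width: 0.4
grip_force: 0.0
```

```bash
python3 look.py w12; python3 seat.py w12 "(581.1,-100.4)"
```

```text
25.7333 [ 580.5 -100.8  164.5] [ 0.002  0.02   1.    -0.001] [-0.37  0.51  1.39 -0.    1.24 -1.9 ] 0.40022285037100197
ax 3.101627293843198
(5825, array([ 579.9, -101. ]), array([ 575.5, -122.4], dtype=float32), 151.3, 128.6, 1.651) (725, array([ 581.1, -100.8]), array([ 580.7, -100.8], dtype=float32), 31.5, 19.9, 3.09)
-55 77 [57.1 58.  59.1]
-25 70 [57.3 58.  58.9]
-10 1673 [247.4 252.9 259.1]
0 64 [58.9 59.4 60.1]
10 61 [58.9 59.2 60.2]
25 57 [57.4 58.2 59. ]
55 47 [57.2 58.  59.1]
```

B reads the same heights, so it is home. Now A.

Call:
{"op": "send_rows", "data": {"targets": [{"offset": [-0.7, 4, 1], "spin": -0.04}, {"offset": [-1.4, 8, 1], "spin": -0.04}, {"offset": [-2.1, 12, 1], "spin": -0.04}, {"offset": [-2.8, 16, 1], "spin": -0.04}, {"offset": [-3.5, 20, 1], "spin": -0.04}, {"offset": [-4.2, 24, 1], "spin": -0.04}, {"offset": [-4.9, 28, 1], "spin": -0.04}, {"offset": [-5.6, 32, 1], "spin": -0.04}], "grip": 0.5}}

```text
time_s: 26.4
eef_pos: [522.4, 221.2, 170.9]
ee_rot: [-0.002, 0.04, 0.999, -0.0]
force: [1.5, 1.0, 0.3]
grip_width: 0.502
grip_force: 0.0
```

Call:
{"op": "send_rows", "data": {"targets": [{"offset": [-1, 6, -2], "spin": 0}, {"offset": [-1, 6, -5], "spin": 0}, {"offset": [-1, 6, -8], "spin": 0}, {"offset": [-1, 6, -10], "spin": 0}, {"offset": [-1, 6, -10], "spin": 0}, {"offset": [-1, 6, -10], "spin": 0}]}}

```text
time_s: 26.9
eef_pos: [513.0, 279.1, 71.4]
ee_rot: [-0.002, 0.04, 0.999, -0.001]
force: [-0.5, 0.2, 1.7]
grip_width: 0.499
grip_force: 0.0
```

```bash
python3 look.py w13;  python3 - <<'E'
from h import *
c=ctrl.calibration('wrist')
f=np.load('/tmp/w13.npz');P=cloud((c,f['T']),f['D'])
print(obj(P,7,30,(514,281),45),obj(P,7,30,(514,281),70))
for r in ctrl.place_of('wrist','marker0'): print(r, world((c,f['T']),r['uv'],10))
E
```

```text
26.95 [514.  279.3  73.1] [-0.     0.04   0.999 -0.   ] [ 0.3   0.6   1.49 -0.    1.04 -1.19] 0.49658198440966145
ax 3.061237049621407
(3155, array([514. , 280.2]), array([510.9, 280.3], dtype=float32), 89.8, 19.9, 3.062) (4315, array([514.5, 280.2]), array([508.4, 280.5], dtype=float32), 127.5, 19.9, 3.062)
{'uv': [284.5, 229.9], 'conf': 0.96} [516.50716534 280.46574314  10.        ]
{'uv': [462.0, 149.2], 'conf': 0.8} [468.04343741 403.97674397  10.        ]
{'uv': [126.4, 394.5], 'conf': 0.41} [661.13443548 128.78506227  10.        ]
```

View pics/w13.png

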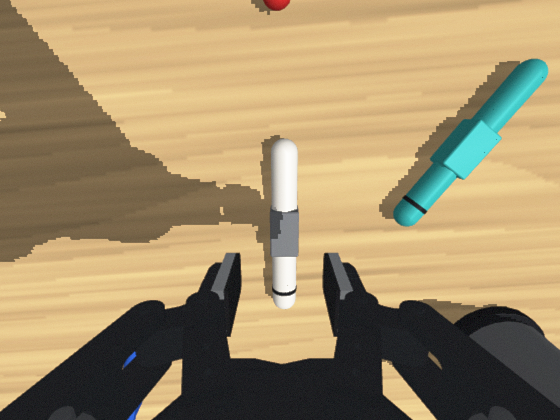

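A (284,230) is centred. I grip it at z 6. The holder at (510,350) is clear of the fingers.

Call:
{"op": "send_rows", "data": {"targets": [{"offset": [0.1, 0.1, -2], "spin": 0}, {"offset": [0.1, 0.1, -4], "spin": 0}, {"offset": [0.1, 0.1, -6], "spin": 0}, {"offset": [0.1, 0.1, -6.7], "spin": 0}, {"offset": [0.1, 0.1, -6.7], "spin": 0}]}}

```text
time_s: 27.42
eef_pos: [514.6, 280.2, 5.6]
ee_rot: [-0.001, 0.04, 0.999, -0.0]
force: [-0.0, -0.6, -0.1]
grip_width: 0.502
grip_force: 0.0
```

Call:
{"op": "send_rows", "data": {"targets": [{"offset": [0, 0, 0], "spin": 0}, {"offset": [0, 0, 0], "spin": 0}, {"offset": [0, 0, 0], "spin": 0}, {"offset": [0, 0, 0], "spin": 0}, {"offset": [0, 0, 0], "spin": 0}], "grip": 0, "squeeze": 60}}

```text
time_s: 27.83
eef_pos: [515.9, 280.8, 8.0]
ee_rot: [0.002, 0.04, 0.999, 0.001]
force: [-0.4, -0.2, 6.7]
grip_width: 0.216
grip_force: 60.6
```

Call:
{"op": "send_rows", "data": {"targets": [{"offset": [0, 0, 2], "spin": 0}, {"offset": [0, 0, 5], "spin": 0}, {"offset": [0, 0, 8], "spin": 0.04}, {"offset": [0, 0, 11], "spin": 0.04}, {"offset": [1, -4, 11], "spin": 0.04}, {"offset": [2, -8, 11], "spin": 0.04}, {"offset": [3, -12, 11], "spin": 0.04}, {"offset": [4, -16, 11], "spin": 0.04}]}}

```text
time_s: 28.5
eef_pos: [555.1, 118.9, 117.1]
ee_rot: [0.001, 0.02, 1.0, 0.0]
force: [-0.1, 0.4, -0.1]
grip_width: 0.218
grip_force: 59.8
```

Call:
{"op": "send_rows", "data": {"targets": [{"offset": [1, -4, 0], "spin": 0}, {"offset": [2, -8, 0], "spin": 0}, {"offset": [2.5, -12, 0], "spin": 0}, {"offset": [2.8, -15.4, 0], "spin": 0}, {"offset": [2.8, -15.4, -2], "spin": 0}, {"offset": [2.8, -15.4, -3.4], "spin": 0}, {"offset": [2.8, -15.4, -3.4], "spin": 0}, {"offset": [2.8, -15.4, -3.4], "spin": 0}]}}

```text
time_s: 29.17
eef_pos: [582.7, -33.4, 82.5]
ee_rot: [-0.0, 0.02, 1.0, 0.0]
force: [-0.1, -0.3, -0.4]
grip_width: 0.216
grip_force: 59.7
```

Call:
{"op": "send_rows", "data": {"targets": [{"offset": [0, 0, 0], "spin": 0}, {"offset": [0, 0, 0], "spin": 0}]}}

```text
time_s: 29.33
eef_pos: [583.4, -33.2, 83.4]
ee_rot: [0.001, 0.02, 1.0, -0.0]
force: [-0.8, -0.4, 0.1]
grip_width: 0.215
grip_force: 59.7
```

```bash
python3 look.py w14; python3 held.py w14
```

```text
29.3833 [583.3 -33.2  83.2] [ 0.001  0.02   1.    -0.   ] [-0.26  0.59  1.49  0.    1.06 -1.79] 0.2133541880994379
ax 3.102330737149646
held (1856, array([583.3, -33.7]), array([583. , -33.6], dtype=float32), 27.9, 18.4, 3.113) (3848, array([543.4, -31.9]), array([543. , -32.2], dtype=float32), 49.9, 18.7, 3.096)
[11.55515311 12.88108824 13.61446057]
```

Call:
{"op": "send_rows", "data": {"targets": [{"offset": [0.1, -0.1, -1], "spin": 0}, {"offset": [0.1, -0.1, -2], "spin": 0}, {"offset": [0.1, -0.1, -2.5], "spin": 0}, {"offset": [0.1, -0.1, -3], "spin": 0}, {"offset": [0.1, -0.1, -3.5], "spin": 0}, {"offset": [0.1, -0.1, -3.9], "spin": 0}, {"offset": [0.1, -0.1, -3.9], "spin": 0}, {"offset": [0.1, -0.1, -3.9], "spin": 0}]}}

```text
time_s: 30.05
eef_pos: [583.9, -34.4, 45.6]
ee_rot: [0.0, 0.02, 1.0, -0.0]
force: [-12.4, 2.8, 30.5]
grip_width: 0.212
grip_force: 63.5
```

Call:
{"op": "send_rows", "data": {"targets": [{"offset": [0, 0, 0.1], "spin": 0}, {"offset": [0, 0, 0.1], "spin": 0}, {"offset": [0, 0, 0.1], "spin": 0}, {"offset": [0, 0, 3], "spin": 0}, {"offset": [0, 0, 6], "spin": 0}, {"offset": [0, 0, 10], "spin": 0}, {"offset": [0, 0, 14], "spin": 0}, {"offset": [0, 0, 14], "spin": 0}], "grip": 0.4}}

```text
time_s: 30.72
eef_pos: [586.5, -35.1, 190.3]
ee_rot: [0.006, 0.02, 1.0, -0.001]
force: [0.8, 0.4, 0.9]
grip_width: 0.399
grip_force: 0.0
```

Call:
{"op": "send_rows", "data": {"targets": [{"offset": [0, -4, 0], "spin": 0}, {"offset": [0, -7, 2], "spin": 0}, {"offset": [0, -7, 2], "spin": 0}, {"offset": [0, -7, 2], "spin": 0}, {"offset": [0, -7, 2], "spin": 0}]}}

```text
time_s: 31.13
eef_pos: [583.5, -104.1, 201.9]
ee_rot: [-0.001, 0.02, 1.0, 0.0]
force: [0.2, 0.9, -0.3]
grip_width: 0.399
grip_force: 0.0
```

```bash
python3 look.py w15; for k in "(584,-34.6)" "(581.1,-100.4)" "(577.9,-165.9)"; do python3 seat.py w15 $k; done; python3 - <<'E'
from h import *
f=np.load('/tmp/w15.npz');P=cloud((ctrl.calibration('wrist'),f['T']),f['D'])
for k in [(473,-39),(470,-128.5),(466,-218)]: print(obj(P,54.5,62,k,26))
im,D=ctrl.capture('top'); save('end',cv2.resize(im[110:350,90:490],(800,480)))
E
```

```text
31.1833 [ 583.5 -103.7  201.9] [-0.001  0.02   1.     0.   ] [-0.37  0.49  1.33  0.    1.33 -1.9 ] 0.4036568178238356
ax 3.1021848381090047
(4351, array([581.9, -65.8]), array([579.1, -61.2], dtype=float32), 128.0, 90.0, 2.194) (622, array([583.9, -35. ]), array([583.6, -35.5], dtype=float32), 31.6, 20.1, 3.093)
-55 64 [57.3 57.9 59. ]
-25 54 [57.4 58.  58.9]
-10 52 [58.7 59.5 60. ]
0 48 [58.9 59.4 60.2]
10 51 [58.8 59.3 60.1]
25 47 [57.7 58.3 59.1]
55 41 [57.8 58.3 58.9]
(6277, array([ 579.9, -100.7]), array([ 577.4, -100.1], dtype=float32), 151.8, 126.9, 1.525) (607, array([ 581.2, -100.8]), array([ 580.7, -100.9], dtype=float32), 31.5, 19.8, 3.08)
-55 62 [57.4 57.9 59. ]
-25 52 [57.5 58.1 59.2]
-10 1817 [282.2 287.9 293.9]
0 51 [58.8 59.2 60.3]
10 50 [58.9 59.2 60.3]
25 48 [57.7 58.3 59.1]
55 39 [57.4 57.9 58.8]
(4719, array([ 577. , -165.9]), array([ 574.9, -144.7], dtype=float32), 150.5, 126.5, 1.419) (620, array([ 577.8, -166.4]), array([ 577.6, -165.7], dtype=float32), 31.9, 20.3, 3.088)
-55 62 [57.3 58.  58.9]
-25 53 [57.4 58.1 58.8]
-10 1206 [284.8 290.5 294.7]
0 51 [58.6 59.2 60.2]
10 47 [59.  59.5 60.1]
25 49 [57.6 58.1 58.9]
55 41 [57.5 57.9 58.7]
(740, array([473.7, -39. ]), array([473.9, -39. ], dtype=float32), 41.3, 17.6, 1.52)
(747, array([ 469.8, -128.6]), array([ 470. , -128.3], dtype=float32), 40.9, 17.4, 1.525)
(742, array([ 466.2, -218. ]), array([ 466.2, -217.5], dtype=float32), 41.5, 17.0, 1.525)
```

View pics/w15.png

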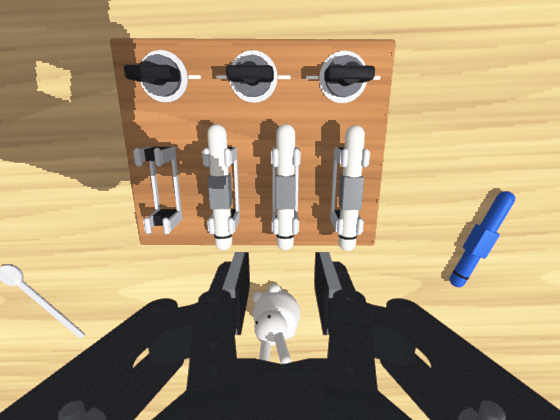

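View pics/end.png

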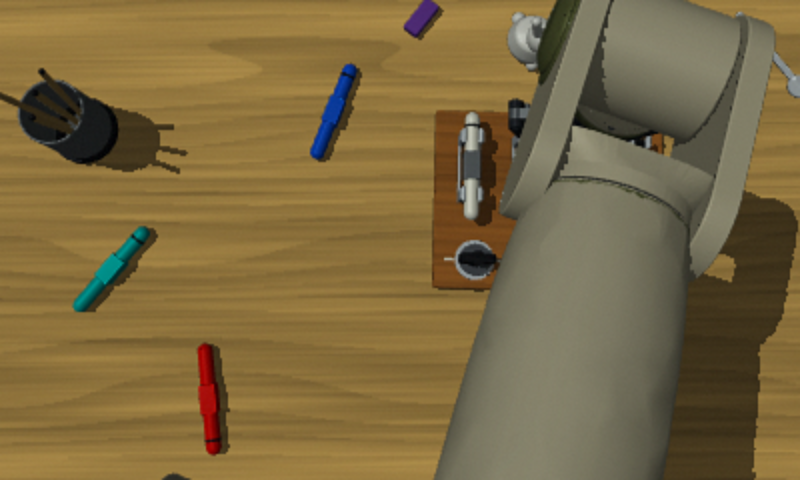

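Three white markers are home at (220,187), (285,187) and (351,187). The knobs lie over their ticks, no white marker remains on the table, and the rabbit and holder have not moved.

```bash
python3 -c "
from rig import ctrl
print(ctrl.finish_job())"
```

```text
the job is handed in; nothing more can be done
None
```

I tightened all three knobs, middle one first, and pressed the three white markers (I found no fourth) fully home in places 1, 2 and 3. The rabbit and pencil holder were not touched, and I handed the job in at about 31 s; no verdict came back.

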